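Open the stationery tub and slide its lid under the desk shelf

TASK

Open the stationery tub: take its lid by the leaning blue grip, tip the front well up while the rear edge is still under the tub's lip, then draw it out and lift it off. Lay the lid flat, right way up, on the clear desk beside the low clear shelf, then slide it in under the shelf until it covers the rose mat squarely, grip to the shelf's open front, and let go. Do not let the lid drop, and leave the other things on the desk where they are.

Things in the scene. Friction and masses are not known exactly. Their poses are not given: they have to be found in the camera images.
- lid: loose cream lid, 180 g: plate 164 (x) x 136 (y) x 6 mm over a ridge frame 146 x 116 mm, 8 mm high. Origin: centre of the ridge's underside (z = 0 on the desk, 62 mm on the tub). x runs from front (grip; away from the robot) to rear. Navy grip plate, 10 mm thick, 90 wide (y), rises 75 mm along its slope from (-60, 0, 14) mm, leaning forward (to -x) 0.5 rad from vertical
- lid_grip (a point): point in the middle of the grip plate's thickness and width, 50 mm up its slope from the lid plate: at (-84, 0, 57.9) mm in the lid's frame. Same axes as the lid
- lid_rear (a point): middle of the lid's rear edge, at the underside of the plate: at (82, 0, 8) mm in the lid's frame
- tub: mint-green tub, fixed, 160 (x) x 130 (y) mm, rim 70 mm high, walls 4 mm. Origin: centre of its underside; -x is the front, away from the robot. At the rear a wall (inner face x 85 mm) ends in a lip reaching forward to x 73 mm, z 82 to 88 mm: the lid's rear 9 mm is tucked under it, 6 mm room above, ridge in the rim with 3 mm play. It comes out only front tipped up, then drawn forward 15 mm
- riser: low clear shelf, fixed to the desk. Origin: on the desk at the mat's centre; -x is the open front, away from the robot. Board spans x 5 to 145, y -100 to 100 mm, z 55 to 63 mm above the desk, on two 14 mm posts at its rear corners only (x 128 to 142, y +-85 to +-99 mm); front and sides open
- mat (a point): centre of the flush rose felt mat on the desk, 170 (x) x 140 (y) mm, no thickness; rear half under the clear shelf, front half before it. Same axes as the riser. The lid belongs here with its x along the mat's x, grip to the front (-x)
- flask: bystander: white drinking flask, upright, 66 mm diameter, 200 mm high; origin at the centre of its underside
- mug: bystander: white mug, 80 mm diameter, 92 mm high; origin at the centre of its underside
- tissue_box: bystander: white tissue box, 115 x 210 x 75 mm, a tissue standing up to 114 mm; origin at the centre of its underside
- phone: bystander: phone lying flat, green back, 72 x 150 x 9 mm; origin at the centre of its underside
- pen_cup: bystander: pink pen cup, 76 mm diameter, 95 mm high, pens up to 160 mm; origin at the centre of its underside

How it is judged:
By the outcome, as a careful person would: the job done as asked, in the order asked, and still so for the second after the job is handed in, with the robot touching nothing.
It also fails if it takes over 50 s, if anything falls off the work surface, if the arm or the gripper's body presses on something with over 40 N, if the wrist force passes 120 N, or if a joint passes its speed limit or range.

ROBOT

A 6-joint arm with a two-finger parallel gripper is mounted at the origin on the work surface. World frame = base frame: x ahead of the robot, y to its left, z up, the work surface at z = 0. Lengths are in m, angles in rad, forces in N, time in s.
With the tool pointing down it reaches from about 0.325 to 0.85 m from the base axis. Payload 4.4 kg.
Tool frame: the origin (TCP) lies midway between the tips of the shut fingers; the grasp point (between the pads) lies 19 mm behind it; z points along the fingers, y is the line along which they close (so a half turn about z gives the same grasp; the last joint's range is limited). The gripper opens to 94 mm and grips with 3 to 60 N. Pads are 16 mm wide; open, the fingers measure 119 mm over their backs; the gripper's body (75 mm by 177 mm) begins 78 mm behind the grasp point.
Start: joints at [-1.367, 0.207, 1.542, -0, 1.393, -0.15], TCP at [0.2, -0.539, 0.205] pointing down, gripper open.
Joint ranges: [-2.73, 2.73], [-0.86, 2.22], [0.23, 2.46], [-1.11, 4.25], [0.08, 2.63], [-2.82, 2.82]. Speed limits (rad/s): [2.79, 2.79, 3.14, 3.14, 3.14, 3.14].

INTERFACE

Orientations are given as [roll, pitch, yaw] about the fixed x, y, z axes, in that order (R = Rz(yaw) Ry(pitch) Rx(roll)).
In Python, from plant import arm gives the robot as it stands. The module is installed in compiled form; this text tells all that it offers.
- The arm moves only by the tool servo_tool, never from a script. Its argument "series" is one flat list of numbers, 7 for each row, row after row: the shift along the tool's x, y, z in mm, then the turn, a rotation vector about the tool's x, y, z in degrees, then the finger opening in mm, from 0 to 94. In form: [tx, ty, tz, ax, ay, az, gripper, tx, ty, tz, ax, ay, az, gripper, ...]. A call has 1 to 20 rows; each row shifts and turns the commanded pose from where the row before left it, along the tool's axes as they then stand; what a row does not reach is not made up. A row lasts 1/12 s, in which the tool goes at most 41.7 mm and 7.16 degrees, less where a joint would pass 70% of its speed; a pose out of reach is approached as far as the arm can. A call with a gripper value outside its range is refused whole. The fingers move at their own pace and stop on an object; "grip_force" is the grip in N (left out, the last holds). Time passes only in rows, so rows that do not move let the fingers close. It gives the time, the measured TCP pose, the force, the opening and the grip force at its end, in the units of the state.
- arm.get_obs(): the state, without advancing time (a new reading comes with each control period).
- arm.read_camera(name): name is "scene" or "top" or "wrist"; returns the picture (420x560x3 uint8, red, green, blue); there is no depth.
- arm.camera_params(name): a dict with "fx", "fy", "cx", "cy" (pixels), "distortion" ([k1, k2, p1, p2, k3] as OpenCV has them; the pictures are not rectified), "pose" (4x4, takes a point from camera to world coordinates). Camera axes: x right, y down, z forward; pixel columns grow to the right and rows downward; lengths in m; the calibration is good to about 2 mm. A picture is of the moment at which its call begins: read the wrist's pose just before it. camera_params takes no time and is no camera call; for the wrist camera it gives the pose at the moment of the call.
- arm.sign_off(): hands the job in; it is judged then, once.
The state is a dict: "time": time; "joints": joint angles; "joint_velocities": joint speeds; "joint_torque": joint torques, N m; "tcp_pos": TCP position; "tcp_rot": TCP orientation; "contact_force": force on the tool from outside, world axes, zero at the start; "wrist_torque": the same for the moment, N m; "width": finger opening in m; "grip_force": force on a finger pad.
Only numpy, scipy, OpenCV 4.12 (cv2) and the standard library are available. Lean on these libraries where they do the work, as an engineer would, in place of code of your own. Each camera call takes 0.05 s, during which the arm holds its last target. There are 200 camera calls.

## Working session

There is one attempt and no reset: what is moved stays moved. The work goes in short steps, Python scripts to look and compute and a tool call to move; the robot and the scene stay as the last step left them, time stands still between calls to the robot, and variables do not carry over. Pictures are saved under pics/ and viewed, at most 10 in all, crops included, and the job is handed in when it is done.

Besides the shell and the picture viewer there is one more tool, called after "Request:" by a JSON object that holds its "name" and its "arguments", one argument or row to a line. servo_tool: Moves the arm, as the interface text tells. Its arguments: {"type":"object","properties":{"series":{"type":"array","items":{"type":"number"}},"grip_force":{"type":"number"}},"required":["series"]}

```bash
mkdir -p pics; python3 - <<'E'
from plant import arm
import cv2,numpy as np
for n in("scene","top"):
    im=arm.read_camera(n); cv2.imwrite(f"pics/{n}0.png",im[:,:,::-1])
    p=arm.camera_params(n); print(n,p["fx"],p["cx"],p["cy"],p["distortion"],np.round(p["pose"],3).tolist())
print(arm.get_obs())
E
```

```text
scene 408.34907485529885 279.76431671923 209.43850196067592 [0.03623069 0.         0.         0.         0.        ] [[0.352, 0.65, -0.673, 1.217], [0.936, -0.257, 0.241, -0.229], [-0.016, -0.715, -0.699, 0.764], [0.0, 0.0, 0.0, 1.0]]
top 529.1311694582653 281.11296126758924 215.62159111663448 [-0.17076302  0.          0.          0.          0.        ] [[0.017, -0.984, 0.178, 0.297], [-1.0, -0.018, -0.006, 0.019], [0.009, -0.178, -0.984, 1.617], [0.0, 0.0, 0.0, 1.0]]
{'time': 0.1, 'joints': array([-1.36648631e+00,  2.07363916e-01,  1.54277805e+00, -2.74503181e-06,
        1.39349357e+00, -1.50497046e-01]), 'joint_velocities': array([-0.00112748, -0.00234428, -0.00273072, -0.00050257,  0.00041355,
        0.00054871]), 'joint_torque': array([ 1.34208335e-04, -3.71862280e+01, -2.82292467e+01,  6.99999626e-02,
        3.11222509e-02, -5.20958201e-05]), 'tcp_pos': array([ 0.19960365, -0.53848   ,  0.20440605]), 'tcp_rot': array([-3.13957246e+00, -3.03617710e-04,  3.54807243e-01]), 'contact_force': array([-0.00537392,  0.33013668, -0.37759523]), 'wrist_torque': array([ 0.00680265, -0.01994433,  0.01217185]), 'grip_force': 0.0, 'width': 0.09378593485615326}
```

View pics/scene0.png

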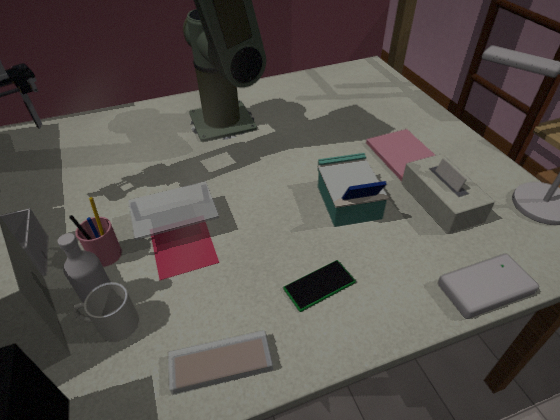

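View pics/top0.png

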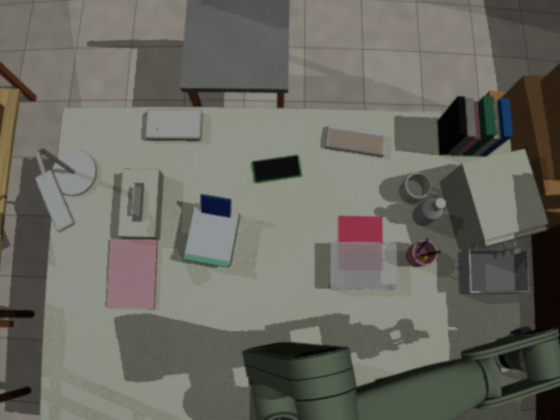

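The top view shows the tub with its lid at about (212,238), with the navy grip at (215,206) leaning away from the robot. The rose mat is at (361,243) with the clear shelf over its rear half. The pink sheet at (132,273) is a decoy. The phone is at (277,168), the pen cup at (422,252) and the tissue box at (138,203).

```bash
cat > h.py <<'E'
from plant import arm
import cv2,numpy as np
def cal(n):
    p=arm.camera_params(n); K=np.array([[p["fx"],0,p["cx"]],[0,p["fy"],p["cy"]],[0,0,1.]]); return K,np.array(p["distortion"]),np.array(p["pose"])
def ray(c,uv,z):
    K,d,T=c; q=cv2.undistortPoints(np.float64(uv).reshape(-1,1,2),K,d).reshape(-1,2)
    r=np.c_[q,np.ones(len(q))]@T[:3,:3].T; o=T[:3,3]; return o+r*((z-o[2])/r[:,2])[:,None]
def proj(c,P):
    K,d,T=c; Ti=np.linalg.inv(T); return cv2.projectPoints(np.float64(P).reshape(-1,3),cv2.Rodrigues(Ti[:3,:3])[0],Ti[:3,3],K,d)[0].reshape(-1,2)
def big(m,roi):
    x0,y0,x1,y1=roi; k=np.zeros(m.shape,np.uint8); k[y0:y1,x0:x1]=m[y0:y1,x0:x1]
    c,_=cv2.findContours(k*255,cv2.RETR_EXTERNAL,cv2.CHAIN_APPROX_NONE); return max(c,key=cv2.contourArea)
E
python3 - <<'E'
from h import *
im=cv2.imread("pics/top0.png"); c=cal("top"); b,g,r=[im[:,:,i].astype(int) for i in range(3)]
cr=cv2.resize(im[180:300,170:410],None,fx=3.3,fy=3.3,interpolation=cv2.INTER_CUBIC); cv2.imwrite("pics/topc.png",cr)
red=(r-g>35)&(r>90); navy=(b-r>25)
for nm,m,roi,z in(("mat",red,(320,200,400,295),0),("navy",navy,(180,180,250,225),.142)):
    k=big(m.astype(np.uint8),roi); R=cv2.minAreaRect(k); B=cv2.boxPoints(R); W=ray(c,B,z)
    print(nm,R,"\n",np.round(B,1).tolist(),"\n",np.round(W,4).tolist(),np.linalg.norm(W[1]-W[0]),np.linalg.norm(W[2]-W[1]),W.mean(0))
E
```

```text
mat ((360.0, 229.0), (26.0, 44.0), 90.0) 
 [[338.0, 216.0], [382.0, 216.0], [382.0, 242.0], [338.0, 242.0]] 
 [[0.592, -0.1679, 0.0], [0.5946, -0.3066, 0.0], [0.5125, -0.3053, 0.0], [0.5104, -0.1678, 0.0]] 0.1386787967680973 0.08206748934003336 [ 0.55238606 -0.23691227  0.        ]
navy ((214.8918914794922, 205.14866638183594), (30.742610931396484, 17.09749412536621), 9.462321281433105) 
 [[198.3000030517578, 211.10000610351562], [201.10000610351562, 194.1999969482422], [231.5, 199.1999969482422], [228.60000610351562, 216.10000610351562]] 
 [[0.5732, 0.2459, 0.142], [0.6225, 0.2401, 0.142], [0.6092, 0.1525, 0.142], [0.5602, 0.1588, 0.142]] 0.049602265566145026 0.08859063778081325 [0.59125058 0.19933756 0.142     ]
```

View pics/topc.png

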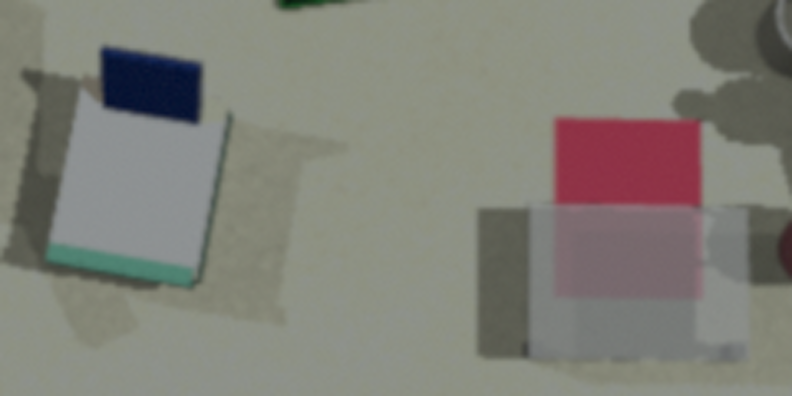

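Request:
{"name": "servo_tool", "arguments": {
  "series": [0,0,-32,0,0,0,40,0,0,-32,0,0,0,40,0,0,-32,0,0,0,40,0,0,-30,0,0,0,40,0,0,0,0,0,-6.8,40,0,0,0,0,0,-6.8,40,0,0,0,0,0,-6.8,40,0,0,0,0,0,-6.8,40,0,0,0,0,0,-6.8,40,0,0,0,0,0,-6.8,40,0,0,0,0,0,-6.8,40,0,0,0,0,0,-6.8,40,0,0,0,0,0,-6.7,40]
}}

```text
time: 1.18
tcp_pos: [0.1997, -0.5388, 0.3307]
tcp_rot: [-3.141, -0.001, 1.427]
contact_force: [-0.8, 0.2, 0.1]
width: 0.04
grip_force: 0.0
```

Request:
{"name": "servo_tool", "arguments": {
  "series": [33,10,0,0,0,0,40,33,10,0,0,0,0,40,33,10,0,0,0,0,40,33,10,0,0,0,0,40,33,10,0,0,0,0,40,33,10,0,0,0,0,40,33,10,0,0,0,0,40,33,10,0,0,0,0,40,33,10,0,0,0,0,40,33,10,0,0,0,0,40,33,10,0,0,0,0,40,33,10,0,0,0,0,40,33,10,0,0,0,0,40,33,10,0,0,0,0,40,33,10,0,0,0,0,40,33,10,0,0,0,0,40,33,10,0,0,0,0,40,33,10,0,0,0,0,40]
}}

```text
time: 2.68
tcp_pos: [0.4664, 0.0232, 0.331]
tcp_rot: [-3.141, 0.0, 1.421]
contact_force: [0.8, -0.4, 0.4]
width: 0.0401
grip_force: 0.0
```

Request:
{"name": "servo_tool", "arguments": {
  "series": [27,9.5,0,0,0,0,40,27,9.5,0,0,0,0,40,27,9.5,0,0,0,0,40,27,9.5,0,0,0,0,40,27,9.5,0,0,0,0,40,27,9.5,0,0,0,0,40,27,9.5,0,0,0,0,40,0,0,0,0,0,0,40,0,0,0,0,0,0,40]
}}

```text
time: 3.43
tcp_pos: [0.5599, 0.1992, 0.3301]
tcp_rot: [-3.139, 0.001, 1.423]
contact_force: [-0.2, -0.9, -1.3]
width: 0.0399
grip_force: 0.0
```

```bash
python3 - <<'E'
from h import *
c=cal("wrist"); im=arm.read_camera("wrist")[:,:,::-1]; cv2.imwrite("pics/w1.png",im); np.savez("w1.npz",K=c[0],d=c[1],T=c[2])
print(np.round(c[2],3).tolist(), arm.get_obs()["tcp_pos"])
b,g,r=[im[:,:,i].astype(int) for i in range(3)]
k=big((b-r>25).astype(np.uint8),(0,0,560,420)); R=cv2.minAreaRect(k); B=cv2.boxPoints(R)
print(R,B.tolist(),np.round(ray(c,B,.1394),4).tolist())
E
```

```text
[[0.989, -0.141, -0.04, 0.57], [-0.147, -0.955, -0.256, 0.274], [-0.002, 0.259, -0.966, 0.509], [0.0, 0.0, 0.0, 1.0]] [0.55974909 0.19828264 0.33047006]
((310.9530334472656, 178.98968505859375), (41.294532775878906, 79.5518798828125), 1.080924153327942) [[289.55908203125, 218.36904907226562], [291.059814453125, 138.83132934570312], [332.34698486328125, 139.61032104492188], [330.84625244140625, 219.14804077148438]] [[0.5664, 0.1634, 0.1394], [0.5807, 0.2537, 0.1394], [0.6257, 0.2463, 0.1394], [0.6142, 0.1554, 0.1394]]
```

View pics/w1.png

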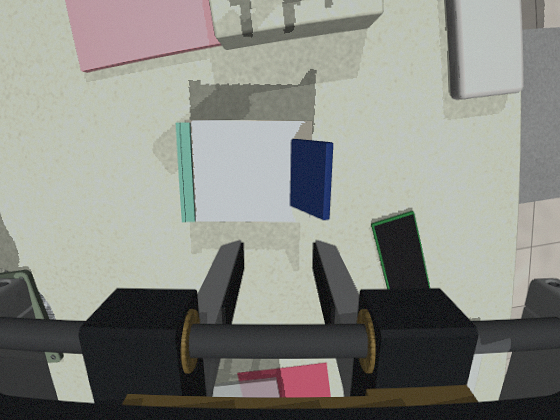

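The wrist view shows the lid plate (192–312, 121–221), the mint lip at its left (185), and the navy grip with its top front edge running from (333,142) to (330,219).

```bash
python3 - <<'E'
from h import *
f=np.load("w1.npz"); c=(f["K"],f["d"],f["T"]); im=cv2.imread("pics/w1.png"); b,g,r=[im[:,:,i].astype(int) for i in range(3)]
m=(b-r>25)
k=big(m.astype(np.uint8),(0,0,560,420)); q=cv2.approxPolyDP(k,3,True).reshape(-1,2); print("navy poly",q.tolist())
mm=np.zeros(m.shape,np.uint8); cv2.drawContours(mm,[k],-1,1,-1)
rows=np.arange(150,212); R=np.array([[np.where(mm[y])[0].max()+.5,y] for y in rows]); W=ray(c,R,.1394)
p=np.polyfit(W[:,1],W[:,0],1); print("front edge yaw of -x deg",np.degrees(np.arctan(-p[0])))
L=np.array([[np.where(mm[y])[0].min()-.5,y] for y in range(150,203)]); WL=ray(c,L,.076); pl=np.polyfit(WL[:,1],WL[:,0],1); print("base yaw",np.degrees(np.arctan(-pl[0])), "x at y=.2",np.polyval(pl,.2),"top x at y=.2",np.polyval(p,.2))
C=ray(c,[[333,142],[330,219]],.1394); print(C,np.linalg.norm(C[0]-C[1]))
# lid side edges: light plate
s=im.astype(int).sum(2); hsv=cv2.cvtColor(im,cv2.COLOR_BGR2HSV)
for x in(210,240,270):
    col=hsv[100:240,x]; print(x,[(100+i,*map(int,col[i])) for i in list(range(16,26,2))+list(range(116,126,2))])
E
```

```text
navy poly [[292, 139], [290, 205], [328, 219], [332, 143]]
front edge yaw of -x deg -9.22269943934071
base yaw -8.74836954747624 x at y=.2 0.5745834294294233 top x at y=.2 0.6189477143402236
[[0.62617313 0.2436335  0.1394    ]
 [0.61324849 0.15568449 0.1394    ]] 0.08889361007976729
210 [(116, 38, 26, 108), (118, 35, 28, 109), (120, 102, 7, 173), (122, 97, 12, 198), (124, 98, 10, 195), (216, 98, 10, 198), (218, 106, 14, 200), (220, 105, 13, 201), (222, 34, 22, 173), (224, 32, 22, 173)]
240 [(116, 41, 19, 110), (118, 33, 22, 106), (120, 35, 8, 187), (122, 105, 13, 201), (124, 97, 12, 199), (216, 99, 9, 198), (218, 97, 12, 199), (220, 108, 13, 202), (222, 32, 24, 182), (224, 36, 23, 178)]
270 [(116, 33, 22, 130), (118, 39, 25, 131), (120, 25, 29, 152), (122, 98, 14, 201), (124, 105, 10, 199), (216, 109, 10, 201), (218, 101, 10, 199), (220, 103, 11, 202), (222, 36, 14, 182), (224, 36, 23, 176)]
```

Request:
{"name": "servo_tool", "arguments": {
  "series": [0,0,0,7.15,0,0,40,0,0,0,7.15,0,0,40,0,0,0,7.15,0,0,40,0,0,0,7.15,0,0,40,2,23,15.6,0,0,0,40,2,23,15.6,0,0,0,40,2,23,15.6,0,0,0,40,2,23,15.6,0,0,0,40,2,23,15.6,0,0,0,40,0,23,15.6,0,0,0,40,0,0,0,0,0,0,40,0,0,0,0,0,0,40]
}}

```text
time: 4.48
tcp_pos: [0.6359, 0.1952, 0.1812]
tcp_rot: [-2.637, 0.002, 1.419]
contact_force: [0.6, 0.1, 0.1]
width: 0.0399
grip_force: 0.0
```

```bash
cat >> h.py <<'E'
from scipy.spatial.transform import Rotation as Ro
def tool(): 
    o=arm.get_obs(); return o["tcp_pos"],Ro.from_euler("xyz",o["tcp_rot"]),o
def lidtool(yaw,tip):
    "tool rotation gripping the lid; yaw of lid -x (deg), tip front-up (deg)"
    a=np.radians(yaw); d=np.array([np.cos(a),np.sin(a),0]); t=np.radians(28.65-tip); u=np.array([0,0,1.])
    z=-np.sin(t)*d-np.cos(t)*u; y=np.cos(t)*d-np.sin(t)*u; return Ro.from_matrix(np.c_[np.cross(y,z),y,z])
def delta(P,R):
    p,r,_=tool(); print("shift mm",np.round(r.inv().apply(np.array(P)-p)*1e3,1),"turn deg",np.round((r.inv()*R).as_rotvec(degrees=True),2))
E
python3 - <<'E'
from h import *
R=lidtool(-9,0); delta(np.array([.6028,.2016,.1199])+.019*R.as_matrix()[:,2],R); print(arm.get_obs()["joints"].round(2))
E
```

```text
shift mm [ 1.5  0.3 89. ] turn deg [-0.26  0.24  0.24]
[0.1  0.78 0.85 0.13 2.   0.28]
```

Request:
{"name": "servo_tool", "arguments": {
  "series": [0.3,0,18,0,0,0,40,0.3,0,18,0,0,0,40,0.3,0,18,0,0,0,40,0.3,0,18,0,0,0,40,0.3,0,17,0,0,0,40,0,0,0,0,0,0,40,0,0,0,0,0,0,25,0,0,0,0,0,0,15]
}}

```text
time: 5.15
tcp_pos: [0.5967, 0.2046, 0.108]
tcp_rot: [-2.647, -0.001, 1.421]
contact_force: [1.0, -0.8, -0.1]
width: 0.0299
grip_force: 0.0
```

```bash
python3 - <<'E'
from h import *
c=cal("wrist"); im=arm.read_camera("wrist")[:,:,::-1]; cv2.imwrite("pics/w2.png",im)
R=lidtool(-9,0); delta(np.array([.6028,.2016,.1199])+.019*R.as_matrix()[:,2],R); o=arm.get_obs(); print(o["width"],o["contact_force"])
E
```

```text
shift mm [-2.1 -0.4  5.5] turn deg [0.31 0.13 0.4 ]
0.02588053503605355 [-0.35766611 -0.16010114  0.27569064]
```

View pics/w2.png

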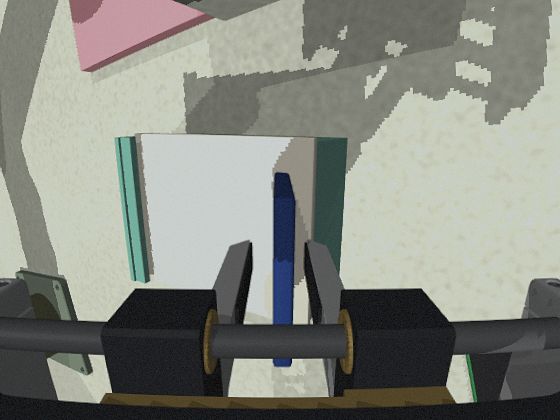

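The picture shows the navy plate edge-on at column 284, between the fingertips at 250 and 310, so it is centred. I'm going 5 mm deeper and closing.

Request:
{"name": "servo_tool", "arguments": {
  "series": [-1,0,3,0,0,0,20,-1,0,2,0,0,0,20,0,0,0,0,0,0,5,0,0,0,0,0,0,5,0,0,0,0,0,0,5,0,0,0,0,0,0,5,0,0,0,0,0,0,5,0,0,0,0,0,0,5],
  "grip_force": 50
}}

```text
time: 5.87
tcp_pos: [0.5926, 0.203, 0.1004]
tcp_rot: [-2.642, 0.0, 1.421]
contact_force: [1.0, -0.0, -1.4]
width: 0.0097
grip_force: 50.0
```

```bash
python3 - <<'E'
from h import *
R=lidtool(-9,0); delta(np.array([.6028,.2016,.1199])+.019*R.as_matrix()[:,2],R); p,r,o=tool(); print(p,r.as_euler("xyz",degrees=True),o["width"],o["contact_force"],o["wrist_torque"],o["grip_force"])
# tip plan: lid-frame grasp g rel. rear underside; rotate tip about rear point while it moves (fwd,up)
g=np.array([84+82,57.9-8]) - 19*np.array([np.sin(.5),np.cos(.5)])  # TCP fwd,up from rear edge
for th,f,u in((0,0,0),(5,0,1),(10,1,2),(15,2,2),(20,3,2)):
    t=np.radians(th); print(th, np.round([f+g[0]*np.cos(t)-g[1]*np.sin(t)-g[0], u+g[0]*np.sin(t)+g[1]*np.cos(t)-g[1]],1))
E
```

```text
shift mm [ 0.2 -0.3 -3.1] turn deg [0.04 0.21 0.37]
[0.59258177 0.2030315  0.1003931 ] [-1.51391410e+02  7.84822206e-03  8.14310769e+01] 0.009665491983539606 [ 1.01654318 -0.01759003 -1.38202474] [-0.10259988 -0.48645553  0.01049853] 49.99797463417053
0 [0. 0.]
5 [-3.5 14.5]
10 [-7.2 28.7]
15 [-11.9  41.5]
20 [-17.8  53.7]
```

```bash
python3 - <<'E'
import numpy as np
g=np.array([155.5,30.6]); 
def pos(th):
    t=np.radians(th); f=np.interp(th,[0,4,20],[0,0,3.5]); u=np.interp(th,[0,4,20],[0,1,2])
    return np.array([f+g[0]*np.cos(t)-g[1]*np.sin(t), u+g[0]*np.sin(t)+g[1]*np.cos(t)])
for th in range(0,20,2):
    s=pos(th+2)-pos(th); t=np.radians(28.65-th); print(th,np.round([np.cos(t)*s[0]-np.sin(t)*s[1], -np.sin(t)*s[0]-np.cos(t)*s[1]],1))
E
```

```text
0 [-3.9 -4.6]
2 [-3.8 -4.6]
4 [-3.3 -4.5]
6 [-3.3 -4.5]
8 [-3.2 -4.5]
10 [-3.2 -4.4]
12 [-3.2 -4.4]
14 [-3.2 -4.4]
16 [-3.2 -4.4]
18 [-3.2 -4.4]
```

Request:
{"name": "servo_tool", "arguments": {
  "series": [0,-3.9,-4.6,-2,0,0,5,0,-3.8,-4.6,-2,0,0,5,0,-3.3,-4.5,-2,0,0,5,0,-3.3,-4.5,-2,0,0,5,0,-3.2,-4.5,-2,0,0,5,0,-3.2,-4.4,-2,0,0,5]
}}

```text
time: 6.37
tcp_pos: [0.5845, 0.2043, 0.134]
tcp_rot: [-2.853, -0.0, 1.421]
contact_force: [-0.7, -0.8, -1.3]
width: 0.0098
grip_force: 50.0
```

Request:
{"name": "servo_tool", "arguments": {
  "series": [0,-3.2,-4.4,-2,0,0,5,0,-3.2,-4.4,-2,0,0,5,0,-3.2,-4.4,-2,0,0,5,0,-3.2,-4.4,-2,0,0,5,0,0,0,0,0,0,5,0,0,0,0,0,0,5]
}}

```text
time: 6.87
tcp_pos: [0.5762, 0.2056, 0.1541]
tcp_rot: [-2.992, -0.0, 1.422]
contact_force: [0.3, -1.1, -2.8]
width: 0.01
grip_force: 50.0
```

```bash
python3 - <<'E'
from h import *
a=arm.read_camera("scene")[110:250,280:420,::-1]; c=cal("wrist"); b=arm.read_camera("wrist")[:,:,::-1]
a=cv2.resize(a,(420,420),interpolation=cv2.INTER_CUBIC); b=cv2.resize(b[:,60:440],(380,420)); cv2.imwrite("pics/tip.png",np.hstack([a,b]))
p,r,o=tool(); print(p,r.as_euler("xyz",degrees=True),o["width"],o["contact_force"],o["wrist_torque"])
E
```

```text
[0.57625236 0.20547284 0.15359944] [-1.71293375e+02 -3.01146100e-03  8.14156283e+01] 0.009642763890545492 [ 0.56753861 -0.20811228 -1.35600943] [-0.04079972 -0.27244324 -0.04143619]
```

View pics/tip.png

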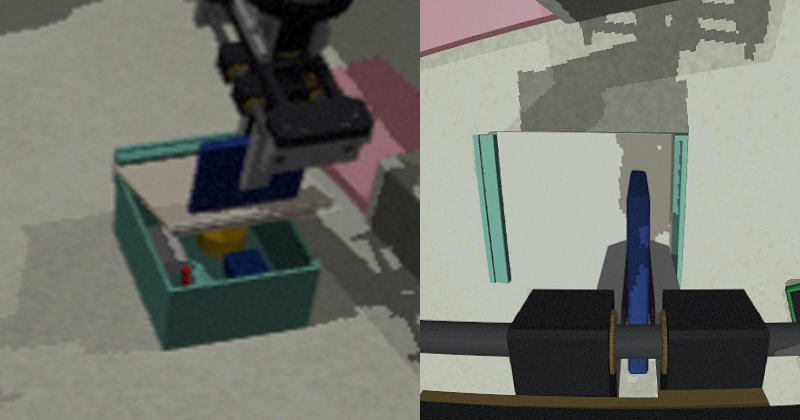

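The lid is tipped about 20° with the rear edge still under the lip, and the contact force is small. Next I draw it forward, then lift.

Request:
{"name": "servo_tool", "arguments": {
  "series": [0,4.9,-0.7,0,0,0,5,0,4.9,-0.7,0,0,0,5,0,4.9,-0.7,0,0,0,5,0,4.9,-0.7,0,0,0,5,0,4.9,-0.7,0,0,0,5,0,0,0,0,0,0,5]
}}

```text
time: 7.47
tcp_pos: [0.6022, 0.2014, 0.1535]
tcp_rot: [-2.992, -0.0, 1.42]
contact_force: [0.1, 0.9, -1.3]
width: 0.0099
grip_force: 50.0
```

Request:
{"name": "servo_tool", "arguments": {
  "series": [0,-2,-10,0,0,0,5,0,-3,-20,0,0,0,5,0,-3,-20,0,0,0,5,0,-3,-20,0,0,0,5,0,-3,-20,0,0,0,5,0,-2,-10,0,0,0,5,0,0,0,0,0,0,5]
}}

```text
time: 8.05
tcp_pos: [0.6017, 0.2024, 0.2593]
tcp_rot: [-2.998, -0.002, 1.421]
contact_force: [0.6, 0.2, -1.8]
width: 0.0096
grip_force: 50.0
```

```bash
python3 - <<'E'
from h import *
c=cal("top"); im=arm.read_camera("top")[:,:,::-1]; p,r,o=tool(); print(p,r.as_euler("xyz",degrees=True),o["width"],o["contact_force"],o["wrist_torque"])
# mat from initial top picture: side edges (front half) and front edge, subpixel by gradient of redness
im=cv2.imread("pics/top0.png").astype(float); d=cv2.GaussianBlur(im[:,:,2]-im[:,:,1],(0,0),.7)
def cross(v): 
    lo,hi=v[:4].mean(),v[-4:].mean(); h=(lo+hi)/2; s=np.sign(hi-lo); i=np.where(s*(v[:-1]-h)*s*(v[1:]-h)<=0)[0][0]; return i+(h-v[i])/(v[i+1]-v[i])
F=ray(c,[[x,206+cross(d[206:226,x])] for x in range(343,378)],0); L=ray(c,[[328+cross(d[y,328:350]),y] for y in range(220,238)],0); Rr=ray(c,[[372+cross(d[y,372:392]),y] for y in range(220,238)],0)
pf=np.polyfit(F[:,1],F[:,0],1); pl=np.polyfit(L[:,0],L[:,1],1); pr=np.polyfit(Rr[:,0],Rr[:,1],1)
print("front yaw",np.degrees(np.arctan(-pf[0])),"side yaws",np.degrees(np.arctan([pl[0],pr[0]])),"front x",np.polyval(pf,-.237),"y L,R at .55",np.polyval(pl,.55),np.polyval(pr,.55))
B=ray(c,[[x,262+cross(d[262:280,x])] for x in range(343,378,3)],0); print("rear x",np.median(B[:,0]))
E
```

```text
[0.60081144 0.20217668 0.25695105] [-1.71602415e+02 -6.80807585e-02  8.14404329e+01] 0.009412715589200158 [-0.76271552  0.09351311 -2.097506  ] [-0.05809685 -0.24311702 -0.01903442]
front yaw 0.11099921929678706 side yaws [-0.16227986  0.29495385] front x 0.594163383174504 y L,R at .55 -0.1668666006797902 -0.3057485151846997
rear x 0.4247453343997918
```

```bash
python3 - <<'E'
from h import *
delta([.5832,-.0463,.2],lidtool(0,0)); print(tool()[1].as_matrix().round(3).tolist())
E
```

```text
shift mm [-248.4   27.6   53.2] turn deg [20.22 -2.8  -8.14]
[[0.149, 0.978, -0.144], [0.989, -0.147, 0.023], [0.001, -0.146, -0.989]]
```

Request:
{"name": "servo_tool", "arguments": {
  "series": [0,0,0,4.04,-0.56,-1.63,5,0,0,0,4.04,-0.56,-1.63,5,0,0,0,4.04,-0.56,-1.63,5,0,0,0,4.04,-0.56,-1.63,5,0,0,0,4.04,-0.56,-1.63,5,-20,1,5,0,0,0,5,-25,1,6,0,0,0,5,-25,1,6,0,0,0,5,-25,1,6,0,0,0,5,-25,1,6,0,0,0,5,-25,1,6,0,0,0,5,-25,1,6,0,0,0,5,-25,1,6,0,0,0,5,-25,1,6,0,0,0,5,-20,1,5,0,0,0,5,-8,1,1,0,0,0,5,0,0,0,0,0,0,5,0,0,0,0,0,0,5]
}}

```text
time: 9.6
tcp_pos: [0.5809, -0.0455, 0.1973]
tcp_rot: [-2.637, -0.001, 1.57]
contact_force: [0.5, -0.3, -1.9]
width: 0.01
grip_force: 50.0
```

```bash
python3 - <<'E'
from h import *
arm.read_camera("wrist"); delta([.5832,-.0463,.0604],lidtool(0,0)); p,r,o=tool(); print(p,o["width"],o["contact_force"],o["wrist_torque"])
im=arm.read_camera("scene")[:,:,::-1]; im=cv2.resize(im[90:300,120:400],None,fx=2,fy=2); cv2.imwrite("pics/s2.png",im)
E
```

```text
shift mm [ -1.4  68.1 119.3] turn deg [-0.23 -0.    0.05]
[ 0.58120661 -0.04496111  0.19774933] 0.009957217466379469 [ 0.40119878  0.25525529 -1.6844173 ] [-0.056577   -0.51088842 -0.06348086]
```

View pics/s2.png

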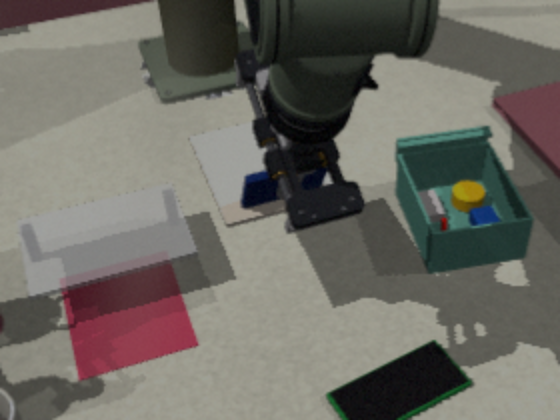

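The lid is level in the gripper on clear desk, to the right of the shelf in this view. Lowering now.

Request:
{"name": "servo_tool", "arguments": {
  "series": [0,11,20,0,0,0,5,-1,11,20,0,0,0,5,0,11,20,0,0,0,5,0,11,20,0,0,0,5,0,11,20,0,0,0,5,0,11,19,0,0,0,5,0,0,0,0,0,0,5,0,4.8,8.8,0,0,0,5,0,0,0,0,0,0,5,0,0,0,0,0,0,5]
}}

```text
time: 10.53
tcp_pos: [0.5824, -0.0468, 0.053]
tcp_rot: [-2.64, 0.001, 1.572]
contact_force: [-0.3, 0.3, -1.6]
width: 0.0099
grip_force: 50.0
```

Request:
{"name": "servo_tool", "arguments": {
  "series": [0,1.9,3.5,0,0,0,5,0,1.9,3.5,0,0,0,5,0,0,0,0,0,0,5,0,0,0,0,0,0,5]
}}

```text
time: 10.87
tcp_pos: [0.5815, -0.0473, 0.0442]
tcp_rot: [-2.638, 0.001, 1.571]
contact_force: [-0.6, 0.1, -0.9]
width: 0.0099
grip_force: 50.0
```

Request:
{"name": "servo_tool", "arguments": {
  "series": [0,1,1.8,0,0,0,5,0,1,1.8,0,0,0,5,0,0,0,0,0,0,5,0,0,0,0,0,0,5]
}}

```text
time: 11.2
tcp_pos: [0.5814, -0.0472, 0.0398]
tcp_rot: [-2.638, 0.001, 1.571]
contact_force: [0.3, 0.0, -2.3]
width: 0.0096
grip_force: 50.0
```

Request:
{"name": "servo_tool", "arguments": {
  "series": [0,0.5,0.9,0,0,0,5,0,0,0,0,0,0,5,0,0,0,0,0,0,5]
}}

```text
time: 11.45
tcp_pos: [0.5816, -0.0472, 0.0389]
tcp_rot: [-2.638, 0.001, 1.571]
contact_force: [0.5, -0.2, -1.5]
width: 0.0099
grip_force: 50.0
```

Request:
{"name": "servo_tool", "arguments": {
  "series": [0,0.5,0.9,0,0,0,5,0,0,0,0,0,0,5,0,0,0,0,0,0,5]
}}

```text
time: 11.7
tcp_pos: [0.5818, -0.0472, 0.0382]
tcp_rot: [-2.639, 0.001, 1.571]
contact_force: [0.4, 0.3, -0.4]
width: 0.0098
grip_force: 50.0
```

Request:
{"name": "servo_tool", "arguments": {
  "series": [0,0.5,0.9,0,0,0,5,0,0,0,0,0,0,5,0,0,0,0,0,0,5]
}}

```text
time: 11.95
tcp_pos: [0.5818, -0.0472, 0.0381]
tcp_rot: [-2.638, 0.001, 1.571]
contact_force: [0.3, 1.0, 6.4]
width: 0.0098
grip_force: 50.0
```

```bash
python3 - <<'E'
from h import *
c=cal("wrist"); im=arm.read_camera("wrist")[:,:,::-1]; cv2.imwrite("pics/w3.png",im); np.savez("w3.npz",K=c[0],d=c[1],T=c[2])
p,r,o=tool(); print(p, o["contact_force"])
x=p+np.array([-.0737,0,0]); 
print(proj(c,[[x[0]+sx*.082,x[1]+sy*.068,.014] for sx,sy in((1,1),(1,-1),(-1,-1),(-1,1))]).round(1).tolist())
E
```

```text
[ 0.58185355 -0.04719996  0.03812594] [0.32318268 1.12944809 6.28211041]
[[313.0, 134.9], [307.2, 336.1], [145.8, 281.9], [129.1, 132.4]]
```

View pics/w3.png

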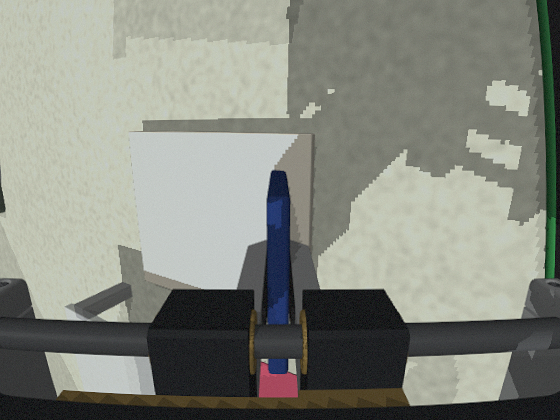

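The lid corners at (130,131), (313,134) and (145,281) match the prediction within about 1 px, so it lies flat and squared. I'm sliding it in sideways along −y.

Request:
{"name": "servo_tool", "arguments": {
  "series": [-6,0.1,-0.1,0,0,0,5,-10,0.1,-0.1,0,0,0,5,-10,0.1,0,0,0,0,5,-10,0.1,0,0,0,0,5,-10,0,0,0,0,0,5,-10,0,0,0,0,0,5]
}}

```text
time: 12.5
tcp_pos: [0.5818, -0.1019, 0.0382]
tcp_rot: [-2.637, -0.002, 1.57]
contact_force: [-1.0, 4.8, 6.7]
width: 0.0093
grip_force: 50.0
```

Request:
{"name": "servo_tool", "arguments": {
  "series": [-10,0.1,0,0,0,0,5,-10,0.1,0,0,0,0,5,-10,0.1,0,0,0,0,5,-10,0.1,-0.1,0,0,0,5,-10,0.1,-0.1,0,0,0,5,-10,0,0,0,0,0,5,-10,0.1,-0.1,0,0,0,5,-10,0.1,-0.1,0,0,0,5,-10,0,0,0,0,0,5,-10,0.1,0,0,0,0,5,-8,0.1,0,0,0,0,5,0,0,0,0,0,0,5,0,0,0,0,0,0,5]
}}

```text
time: 13.58
tcp_pos: [0.5827, -0.212, 0.0381]
tcp_rot: [-2.637, 0.002, 1.57]
contact_force: [-0.8, -0.9, 4.7]
width: 0.0097
grip_force: 50.0
```

```bash
python3 - <<'E'
from h import *
c=cal("wrist"); im=arm.read_camera("wrist")[:,:,::-1]; cv2.imwrite("pics/w4.png",im); np.savez("w4.npz",K=c[0],d=c[1],T=c[2])
delta([.5832,-.2363,.0382],lidtool(0,0)); p,r,o=tool(); print(p, o["contact_force"],o["wrist_torque"])
for C,h,a,b in(((p[0]-.0737,p[1]),.014,.082,.068),((.5095,-.2363),0,.085,.07)):
    print(proj(c,[[C[0]+sx*a,C[1]+sy*b,h] for sx,sy in((1,1),(1,-1),(-1,-1),(-1,1))]).round(1).tolist())
E
```

```text
shift mm [-24.3   0.4  -0.3] turn deg [-0.25  0.07 -0.09]
[ 0.58270967 -0.21201928  0.0380908 ] [-0.14521161 -0.89185019  4.40405474] [-0.12253599  0.38172016 -0.03254519]
[[312.9, 134.8], [307.4, 336.0], [146.1, 281.9], [129.2, 132.6]]
[[325.9, 170.3], [318.3, 356.7], [158.7, 299.5], [143.3, 157.7]]
```

View pics/w4.png

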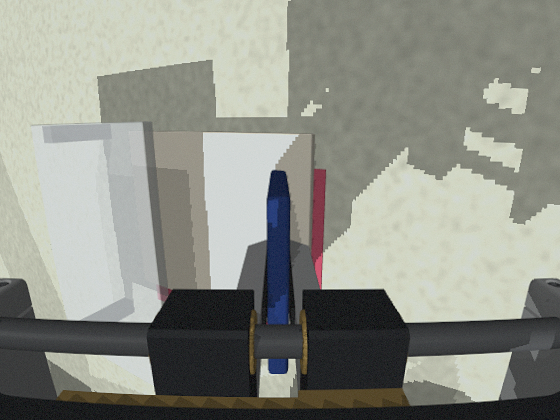

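The mat's front-left corner appears at (326,169), as predicted (326,170). The lid is at (313,134), so it is 24 mm short, and I'm finishing the slide.

Request:
{"name": "servo_tool", "arguments": {
  "series": [-8,0.1,0,0,0,0,5,-8,0.2,-0.1,0,0,0,5,-7,0.1,-0.1,0,0,0,5,-1.2,0,0,0,0,0,5,0,0,0,0,0,0,5,0,0,0,0,0,0,5]
}}

```text
time: 14.13
tcp_pos: [0.5832, -0.235, 0.0381]
tcp_rot: [-2.637, 0.0, 1.57]
contact_force: [-1.4, 3.1, 6.0]
width: 0.0097
grip_force: 50.0
```

```bash
python3 - <<'E'
from h import *
c=cal("wrist"); im=arm.read_camera("wrist")[:,:,::-1]; cv2.imwrite("pics/w5.png",im); b,g,r_=[im[:,:,i].astype(int) for i in range(3)]
delta([.5832,-.2363,.0382],lidtool(0,0)); p,r,o=tool(); print(p, o["contact_force"])
red=(r_-g>30)&(r_>50); y=[150,200,250,275]; 
for v in y:
    i=np.where(red[v,250:400])[0]; 
    if len(i): print(v,250+i.min(),250+i.max(), ray(c,[[250+i.max()+.5,v]],0).round(4), ray(c,[[250+i.min()-.5,v]],.0).round(4))
for x in (290,300,318): 
    i=np.where(red[100:200,x])[0]; print(x, 100+i.min() if len(i) else None, ray(c,[[x,100+i.min()-.5]],0).round(4) if len(i) else "")
print(proj(c,[[p[0]-.0737+.082,p[1]+.068,.014],[.5095+.085,-.2363+.07,0]]).round(1).tolist())
E
```

```text
shift mm [-1.3 -0.  -0. ] turn deg [-0.26 -0.01 -0.03]
[ 0.58322767 -0.23500324  0.03815396] [-1.3897079   1.60058741  5.37615879]
150 315 325 [[ 0.5942 -0.1766  0.    ]] [[ 0.5869 -0.1769  0.    ]]
200 313 323 [[ 0.5941 -0.2086  0.    ]] [[ 0.5864 -0.2094  0.    ]]
250 311 321 [[ 0.594  -0.2431  0.    ]] [[ 0.586  -0.2447  0.    ]]
275 316 320 [[ 0.594  -0.2616  0.    ]] [[ 0.5903 -0.2625  0.    ]]
290 132 [[ 0.5694 -0.1657  0.    ]]
300 132 [[ 0.5766 -0.1656  0.    ]]
318 132 [[ 0.5889 -0.1654  0.    ]]
[[313.0, 134.8], [326.4, 133.1]]
```

Request:
{"name": "servo_tool", "arguments": {
  "series": [-0.5,-0.2,-0.4,0,0,0,5,0,0,0,0,0,0,5,0,0,0,0,0,0,14,0,0,0,0,0,0,20,0,0,0,0,0,0,36,0,0,0,0,0,0,36,0,0,0,0,0,0,36,0,0,0,0,0,0,36,0,0,-8,0,0,0,36,0,0,-15,0,0,0,36,0,0,-20,0,0,0,36,0,0,-25,0,0,0,36,0,0,-25,0,0,0,36,0,0,-25,0,0,0,36,0,0,0,0,0,0,36]
}}

```text
time: 15.43
tcp_pos: [0.6448, -0.2368, 0.1467]
tcp_rot: [-2.649, 0.005, 1.572]
contact_force: [0.8, -0.8, 1.7]
width: 0.0358
grip_force: 0.0
```

Request:
{"name": "servo_tool", "arguments": {
  "series": [0,-14,-26,0,0,0,36,0,-14,-26,0,0,0,36,0,-14,-26,0,0,0,36,0,-14,-26,0,0,0,36,0,0,0,-6,0,0,36,0,0,0,0,0,0,36,0,0,0,0,0,0,36]
}}

```text
time: 16.02
tcp_pos: [0.64, -0.2358, 0.2589]
tcp_rot: [-2.74, 0.0, 1.57]
contact_force: [0.2, 0.0, 0.7]
width: 0.0359
grip_force: 0.0
```

```bash
python3 - <<'E'
from h import *
c=cal("wrist"); w=arm.read_camera("wrist")[:,:,::-1]; t=arm.read_camera("top")[:,:,::-1]; s=arm.read_camera("scene")[:,:,::-1]
p,r,o=tool(); print(p,o["contact_force"])
cv2.imwrite("pics/f.png",np.hstack([cv2.resize(w,(400,300)),cv2.resize(s[80:320,80:400],(400,300))])); cv2.imwrite("pics/w6.png",w)
print(proj(c,[[.5095+sx*.082,-.2358+sy*.068,.014] for sx,sy in((1,1),(1,-1),(-1,-1),(-1,1))]).round(1).tolist())
E
```

```text
[ 0.64141356 -0.23571519  0.25770429] [-0.11983455 -1.27895189 -0.56726188]
[[319.6, 128.3], [316.5, 231.4], [214.0, 218.0], [209.6, 127.7]]
```

View pics/f.png

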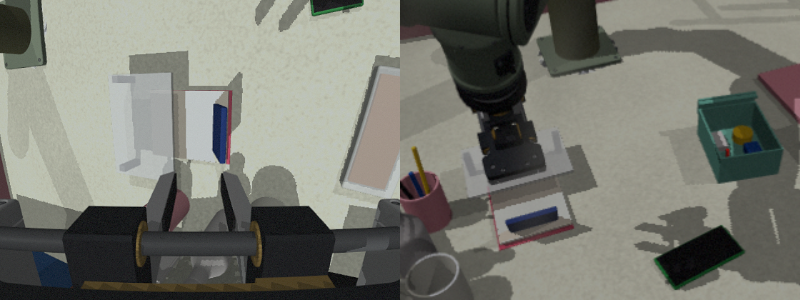

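The lid sits on the mat with thin rose margins on the visible sides, and the other objects have not moved. I'll check the margins once and hand in.

```bash
python3 - <<'E'
from h import *
c=cal("wrist"); im=cv2.imread("pics/w6.png"); b,g,r=[im[:,:,i].astype(int) for i in range(3)]; red=(r-g>30)
for x in(265,280,295): 
    i=np.where(red[100:260,x])[0]+100; print(x,i.tolist())
for y in(135,170,210,225):
    i=np.where(red[y,290:350])[0]+290; print(y,i.tolist())
print("lid top pred",proj(c,[[x,y,.014] for x,y in((.55,-.1678),(.55,-.3038),(.5915,-.2))]).round(1).tolist(),"mat",proj(c,[[.55,-.1658,0],[.55,-.3058,0],[.5942,-.2,0]]).round(1).tolist())
print(arm.sign_off())
E
```

```text
265 []
280 [126]
295 [126]
135 [320, 321, 322, 323, 324]
170 [319, 320, 321, 322, 323]
210 [318, 319, 320, 321]
225 [317, 318, 319, 320, 321]
lid top pred [[287.5, 128.0], [286.7, 227.8], [317.6, 154.1]] mat [[291.3, 126.3], [290.2, 226.3], [322.6, 153.3]]
the job is handed in; nothing more can be done
None
```

The job is handed in: the lid came off the tub front first and lies flat on the rose mat under the shelf, within about 1 mm of the mat's measured centre, grip to the open front, and the pictures show nothing else moved.

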